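Set the hanging levelling foot of the gel shaker and lock it again

TASK

The front levelling foot of the gel shaker hangs clear of the bench, so the machine would rattle. Slacken its large lock nut, screw the foot down by the small brass hexagon on top until you feel the rubber pad take a light but definite load on the bench (not so hard that it jacks the machine up), then nip the lock nut up firmly again without wrenching it. Leave the two dishes on the platform undisturbed.

Things in the scene. Friction and masses are not known exactly. Their poses are not given: they have to be found in the camera images.
- shaker: Small bench shaker, fixed. Origin on the bench under its base plate (220 x 200 mm, top 32 mm up); x to its back, y left, z up. Housing front face at x=-22 mm; platform (top 88.5 mm up) from x=-25 mm. The levelling foot's vertical axis is at x=-95, y=68 mm (front left corner); the other three feet are fixed, the plate's front strip is clear.
- nut_centre (a point): Centre of the lock nut, on the foot's axis, about 46 mm above the bench. Dark steel hexagon, 36 mm across flats (42 over corners), 14 mm high; below it a washer 33 mm wide, 3 mm thick, on a boss 31 mm wide, 4 mm high, on the plate. z up; flats face this point's +y and -y and every 60 degrees. Turns with the nut.
- lock_nut: The lock nut; origin at the centre of its underside. Right-hand thread, 4 mm lead: clockwise from above tightens. Starts tight (50 to 80 N clamping); 1.3 rad anticlockwise always frees it. Free it takes 0.05 N m; once on its washer the clamping grows 75 N per rad and the torque climbs steeply to 0.2 N m and more. Tight: 50 to 110 N, 0.7 to 1.4 rad past first bite; over 150 N is too much. Does not drag the screw.
- screw_head (a point): Centre of the brass hexagon head of the levelling screw, on the foot's axis, 71 to 73 mm above the bench. 20 mm across flats (23 over corners), 14 mm high; below it a bare stem 12 mm thick down to the lock nut, whose top is 53 to 55 mm above the bench. z up; flats face this point's +y and -y and every 60 degrees. Turns with the screw.
- adjuster: The levelling screw, right-hand thread, 4 mm lead: clockwise from above lowers it. Locked while the nut is tight; free it takes 0.02 N m and stays where left. Origin: centre of the underside of its 47 mm wide rubber pad as new, but the old rubber is up to 0.8 mm thicker or thinner, so the height does not tell the touch. It starts 0.4 to 3.7 rad above the bench; then the load grows 14 N per rad.
- foot_cup (a point): Steel cup that holds the rubber pad, below the base plate (its centre, 8 mm above the origin of the screw). Torque tells the load: a slow turn of the screw needs some 0.004 to 0.01 N m more per newton, a brisk one more. Wanted: about 11 N (5 to 17 N), near 0.8 rad past the first touch; over 35 N jacks the machine up. A brisk stop leaves a false torque: end with a slow 0.03 rad in the same direction before reading.
- worktop: The black worktop, its top at z = 0, fixed.
- dish_left: Closed petri dish, 92 mm wide, 16 mm high, loose on the left half of the shaker's platform; origin at the centre of its underside.
- dish_right: Closed petri dish, 92 mm wide, 16 mm high, loose on the right half of the shaker's platform; origin at the centre of its underside.

How it is judged:
On the way, in this order (a step that is already met when the one before it is completed fails the run):
1. the lock nut is slackened: it no longer presses on its washer (contact force between lock_nut and shaker below 1 N), for 0.2 s.
2. the foot's pad bears on the bench with 5 to 17 N (contact force between adjuster and worktop between 5 and 17 N), for 0.3 s.
3. the lock nut is tight again: it presses on its washer with more than 40 N (contact force between lock_nut and shaker above 40 N), for 0.2 s.
At the end, for the whole second after the job is handed in: The pad of the levelling foot bears on the worktop with 5 to 17 N, the lock nut presses on its washer with more than 40 N, and nut and screw are at rest (all of step 2 and contact force between lock_nut and shaker above 40 N and angular speed of each of adjuster, lock_nut below 0.05 rad/s); the robot touches nothing.
It fails at once if the foot is jacked down on the bench with more than 35 N (contact force between adjuster and worktop above 35 N).
It fails at once if the lock nut is overtightened: more than 150 N on its washer (contact force between lock_nut and shaker above 150 N).
It fails at once if a dish on the platform is shifted by more than 20 mm (distance of any of dish_left, dish_right from where it was at the start of the episode above 0.02 m).
It fails at once if a dish is tipped (angle between any of dish_left, dish_right's own z axis and vertical above 0.2 rad).
It also fails if it takes over 72 s, if anything falls off the work surface, if the arm or the gripper's body presses on something with over 40 N, if the wrist force passes 120 N, or if a joint passes its speed limit or range.

ROBOT

A 6-joint arm with a two-finger parallel gripper is mounted at the origin on a cart in front of the work surface, level with it; the furniture and walls round the work are solid. World frame = base frame: x ahead of the robot, y to its left, z up, the work surface at z = 0. Lengths are in m, angles in rad, forces in N, time in s.
With the tool pointing down it reaches from about 0.425 to 0.95 m from the base axis. Payload 3.5 kg.
Tool frame: the origin (TCP) lies on the centre line of the jaws, within the pads' length; the fingertips stand 11 mm ahead of it and the grasp point (between the pads) lies 8 mm behind it; y points along the fingers, x is the direction in which the jaws open and shut, and the axes are right-handed (so a half turn about y gives the same grasp; the last joint's range is limited). The gripper opens to 85 mm and grips with 20 to 120 N. Pads are 22 mm wide; open, the fingers measure 114 mm over their backs; the gripper's body (76 mm by 85 mm) begins 54 mm behind the grasp point. The pads swing forward as they close: fully open they stand 13 mm farther back than shut.
Start: joints at [1.079, 0.286, 1.577, -0, 1.279, -0.15], TCP at [0.226, 0.636, 0.242] pointing down, gripper open.
Joint ranges: [-2.77, 2.77], [-0.9, 2.22], [0.21, 2.48], [-1.53, 4.67], [0.24, 2.81], [-2.84, 2.84]. Speed limits (rad/s): [2.79, 2.79, 3.14, 3.14, 3.14, 3.14].

INTERFACE

Orientations are given as a unit quaternion [x, y, z, w].
In Python, from plant import get_state, read_camera, sign_off gives the robot as it stands.
- The arm moves only by the shell command python3 -m inch 'ROWS' [FORCE]. ROWS is JSON, a list of rows, each an object of numbers: "ax", "ay", "az": the turn, a rotation vector about the tool's x, y, z in rad; "x", "y", "z": the shift along the tool's x, y, z in mm; "hand": the closure, from -1 (fully open) to 1 (shut). In form: [{"ax": .., "ay": .., "az": .., "x": .., "y": .., "z": .., "hand": ..}, ...]. A call has 1 to 5 rows; each row shifts and turns the commanded pose from where the row before left it, along the tool's axes as they then stand; what a row does not reach is not made up. A row lasts 1/12 s, in which the tool goes at most 41.7 mm and 7.16 degrees, less where a joint would pass 70% of its speed; a pose out of reach is approached as far as the arm can. A call with a gripper value outside its range is refused whole. The fingers move at their own pace and stop on an object; FORCE is the grip in N (left out, the last holds). Time passes only in rows, so rows that do not move let the fingers close. It gives the time, the measured TCP pose, the force and the opening at its end, in the units of the state.
- get_state(): the state, without advancing time (a new reading comes with each control period).
- read_camera(name): name is "scene" or "side" or "wrist"; returns a dict with "img" (400x640x3 uint8, red, green, blue), "fov_y" (degrees; the focal length in pixels is half the picture's height over the tangent of half this angle, whatever the lens; pixels are square), "cx", "cy" (the principal point, pixels), "T" (4x4, takes a point from camera to world coordinates); the wrist camera has in their place "T_tool_cam" (4x4, takes a point from camera to tool coordinates, whose origin is the TCP and whose axes are the tool frame's). Camera axes: x right, y down, z forward; pixel columns grow to the right and rows downward; lengths in m; the calibration is good to about 2 mm. A picture is of the moment at which its call begins: read the wrist's pose just before it. There is no depth.
- sign_off(): hands the job in, once; it reports no verdict.
The state is a dict: "time": time; "qpos": joint angles; "dq": joint speeds; "joint_efforts": joint torques, N m; "eef_pos": TCP position; "tcp_rot": TCP orientation; "contact_force": force on the tool from outside, world axes, zero at the start; "wrist_torque": the same for the moment, N m; "opening": opening from 0.0 (shut) to 1.0 (fully open).
Only numpy, scipy, OpenCV 4.12 (cv2) and the standard library are available. Lean on these libraries where they do the work, as an engineer would, in place of code of your own. Each camera call takes 0.05 s, during which the arm holds its last target. There are 200 camera calls.

## Working session

There is one attempt and no reset: what is moved stays moved. The work goes in short steps, Python scripts to look and compute and a shell command to move; the robot and the scene stay as the last step left them, time stands still between calls to the robot, and variables do not carry over. Pictures are saved under pics/ and viewed, about 8 in all and at most 12, crops included, and the job is handed in when it is done.

```bash
ls; mkdir -p pics; python3 - <<'E'
from plant import *
import cv2,numpy as np
s=get_state();print(s)
ims=[]
for n in("scene","side"):
    c=read_camera(n);cv2.imwrite(f"pics/{n}0.png",c["img"][:,:,::-1]);print(n,c["fov_y"],c["cx"],c["cy"],np.round(c["T"],4).tolist())
c=read_camera("wrist");cv2.imwrite("pics/wrist0.png",c["img"][:,:,::-1]);print(c["fov_y"],c["cx"],c["cy"],np.round(c["T_tool_cam"],4).tolist())
E
```

```text
pics
{'time': 0.0, 'qpos': array([ 1.07903800e+00,  2.87157838e-01,  1.57818878e+00, -3.52687553e-05,
        1.27862485e+00, -1.50029330e-01]), 'dq': array([ 0.00054126,  0.00131281,  0.00100681,  0.00063662, -0.00050038,
       -0.00089844]), 'joint_efforts': array([ 2.94270721e-04, -4.05983591e+01, -2.92626768e+01, -1.32032219e-04,
        5.79559404e-03, -6.13659651e-06]), 'eef_pos': array([0.22589492, 0.63539623, 0.240946  ]), 'tcp_rot': array([ 0.57812118,  0.40695799, -0.40845114, -0.57734631]), 'contact_force': array([-0.4145423 ,  0.33922089, -0.65540857]), 'wrist_torque': array([ 0.00409147, -0.01503595, -0.0553369 ]), 'opening': 0.9956133921329404}
scene 43.45846778903228 312.8249797582874 192.70481014209403 [[0.6399, -0.3827, 0.6664, -0.2831], [-0.7683, -0.3371, 0.5441, -0.641], [0.0164, -0.8602, -0.5097, 0.7221], [0.0, 0.0, 0.0, 1.0]]
side 57.663842740666 318.189036646753 199.20277051898265 [[0.8366, -0.2915, 0.4639, 0.1839], [-0.5475, -0.415, 0.7267, -0.5953], [-0.0193, -0.8619, -0.5068, 0.5015], [0.0, 0.0, 0.0, 1.0]]
71.52951653713825 324.31615055630846 202.85030350369354 [[1.0, 0.0002, 0.0006, 0.0004], [-0.0005, -0.3032, 0.9529, -0.1318], [0.0003, -0.9529, -0.3032, 0.0773], [0.0, 0.0, 0.0, 1.0]]
```

View pics/scene0.png

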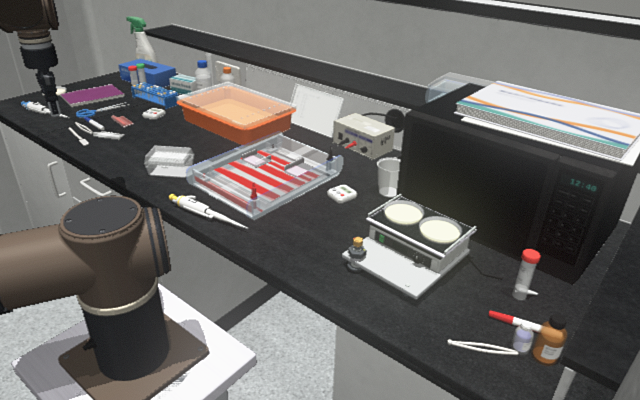

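View pics/side0.png

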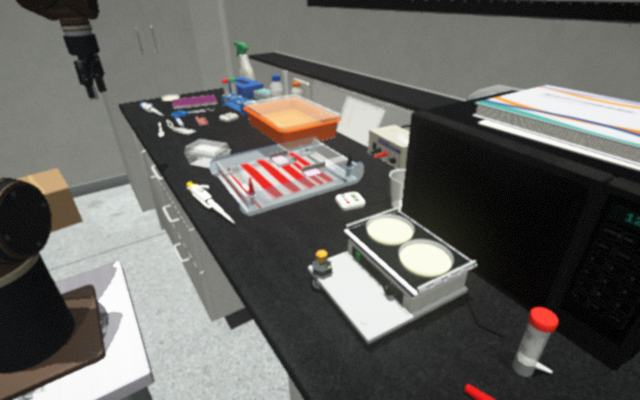

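The scene view shows the shaker at about (410,240), with the brass head near (358,243), the nut below it and the plate's front corner near (420,292). In the side view the brass head is near (321,256) and the front corner near (373,338). Next I'll triangulate these.

```bash
cat > h.py <<'E'
import numpy as np,cv2
from plant import *
def ray(c,u,v,T=None):
    T=c["T"] if T is None else T
    f=200/np.tan(np.radians(c["fov_y"]/2))
    d=T[:3,:3]@np.array([(u-c["cx"])/f,(v-c["cy"])/f,1.]);return T[:3,3],d/np.linalg.norm(d)
def plane(o,d,z): return o+d*(z-o[2])/d[2]
def brass(img):
    h=cv2.cvtColor(img,cv2.COLOR_RGB2HSV);return cv2.inRange(h,(10,110,70),(28,255,255))
def tri(r):
    A=sum(np.eye(3)-np.outer(d,d) for o,d in r);b=sum((np.eye(3)-np.outer(d,d))@o for o,d in r);return np.linalg.solve(A,b)
E
python3 - <<'E'
from h import *
R=[];
for n,(x0,y0) in(("scene",(340,225)),("side",(305,240))):
    c=read_camera(n);m=brass(c["img"])[y0:y0+40,x0:x0+40]
    k,l,st,ce=cv2.connectedComponentsWithStats(m);i=1+np.argmax(st[1:,4]);print(n,st[i],ce[i]+[x0,y0])
    u,v=ce[i]+[x0,y0];R.append(ray(c,u,v));print(plane(*R[-1],.072))
    cv2.imwrite(f"pics/{n}z.png",cv2.resize(c["img"][180:350,280:500,::-1],None,fx=3.5,fy=3.5,interpolation=cv2.INTER_CUBIC))
    h=cv2.cvtColor(c["img"],cv2.COLOR_RGB2HSV);w=cv2.inRange(h,(0,0,150),(180,60,255));k,l,st,ce=cv2.connectedComponentsWithStats(w)
    p=(350,265) if n=="scene" else (350,290)
    p=(395,265) if n=="scene" else (350,300)
    i=l[p[1],p[0]];q=(l==i).astype(np.uint8);cn=max(cv2.findContours(q,0,2)[0],key=cv2.contourArea)
    ap=cv2.approxPolyDP(cn,3,True)[:,0]
    for a in ap: print(a,np.round(plane(*ray(c,*a),.032),4))
print(tri(R))
E
```

```text
scene [13 12 10 10 72] [357.30555556 240.98611111]
[ 0.47188675 -0.15308147  0.072     ]
[355 261] [ 0.4542 -0.1625  0.032 ]
[416 296] [ 0.4432 -0.3211  0.032 ]
[468 250] [ 0.6563 -0.3342  0.032 ]
[435 273] [ 0.5332 -0.3159  0.032 ]
[416 267] [ 0.5243 -0.2748  0.032 ]
[411 260] [ 0.5385 -0.2541  0.032 ]
[366 237] [ 0.5448 -0.1293  0.032 ]
[362 244] [ 0.5159 -0.1381  0.032 ]
[366 257] [ 0.4819 -0.1727  0.032 ]
side [ 10   9  13  14 135] [321.14814815 254.88148148]
[ 0.47017633 -0.15266623  0.072     ]
[318 278] [ 0.4547 -0.1642  0.032 ]
[368 340] [ 0.443  -0.3221  0.032 ]
[443 299] [ 0.6039 -0.3296  0.032 ]
[410 313] [ 0.5346 -0.32    0.032 ]
[394 299] [ 0.5345 -0.2823  0.032 ]
[388 300] [ 0.5244 -0.2782  0.032 ]
[382 287] [ 0.537  -0.2488  0.032 ]
[346 251] [ 0.5456 -0.13    0.032 ]
[328 258] [ 0.5027 -0.1273  0.032 ]
[332 274] [ 0.4825 -0.1701  0.032 ]
[ 0.46841531 -0.15537831  0.07483061]
```

View pics/scenez.png

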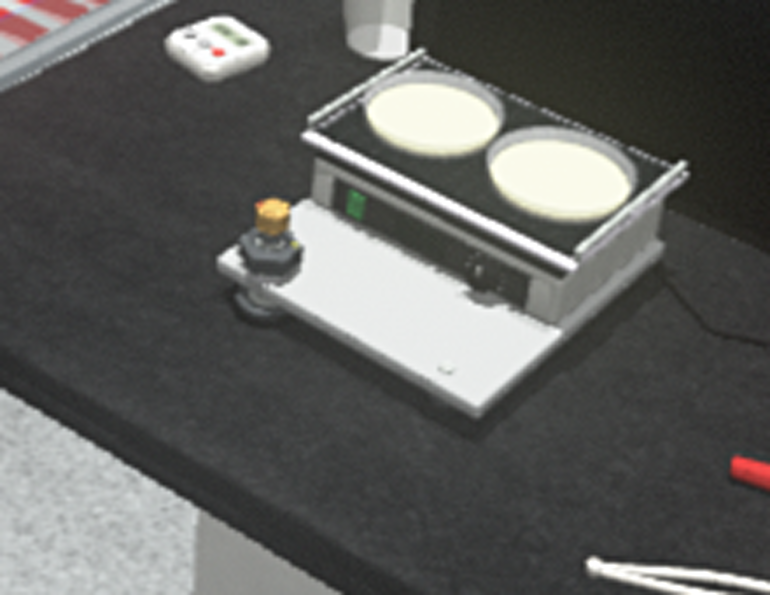

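The crop shows the brass hexagon on its stem, the dark nut on the plate's front left corner, and the plate edges. The foot is at about (0.470, -0.153) and the shaker's yaw is about -0.07. Next: work out the approach in tool axes.

```bash
python3 - <<'E'
from h import *
from scipy.spatial.transform import Rotation as Ro
s=get_state();R=Ro.from_quat(s["tcp_rot"]).as_matrix();print(np.round(R,3))
for t in([.40,.25,.24],[.47,-.153,.2]): print(R.T@(np.array(t)-s["eef_pos"])*1000)
E
python3 -m inch '[{"ay":0.1,"hand":-1}]'; python3 -c "
from plant import *;s=get_state();print(s['time'],s['qpos'],s['tcp_rot'])"
```

```text
[[ 0.335 -0.001 -0.942]
 [ 0.942 -0.001  0.335]
 [-0.001 -1.     0.   ]]
[-305.06478852    1.95749889 -293.1434489 ]
[-661.23752827   42.34303658 -494.18818969]
0.25 [ 1.07899279e+00  2.86745580e-01  1.57740286e+00 -1.84308813e-05
  1.27862714e+00 -1.49973844e-01] [ 0.57794851  0.40730317 -0.4080454  -0.57756264]validation failed for argument at $[0]...
```

```bash
r='x'; python3 -m inch '[{"ax":0,"ay":0,"az":0,"x":-28,"y":0,"z":-27,"hand":-1},{"ax":0,"ay":0,"az":0,"x":-28,"y":0,"z":-27,"hand":-1},{"ax":0,"ay":0,"az":0,"x":-28,"y":0,"z":-27,"hand":-1},{"ax":0,"ay":0,"az":0,"x":-28,"y":0,"z":-27,"hand":-1},{"ax":0,"ay":0,"az":0,"x":-28,"y":0,"z":-27,"hand":-1}]'
python3 -m inch '[{"ax":0,"ay":0,"az":0,"x":-28,"y":0,"z":-27,"hand":-1},{"ax":0,"ay":0,"az":0,"x":-28,"y":0,"z":-27,"hand":-1},{"ax":0,"ay":0,"az":0,"x":-28,"y":0,"z":-27,"hand":-1},{"ax":0,"ay":0,"az":0,"x":-28,"y":0,"z":-27,"hand":-1},{"ax":0,"ay":0,"az":0,"x":-28,"y":0,"z":-27,"hand":-1}]'
python3 -m inch '[{"ax":0,"ay":0,"az":0,"x":-34,"y":0,"z":-20,"hand":-1},{"ax":0,"ay":0,"az":0,"x":-34,"y":0,"z":-20,"hand":-1},{"ax":0,"ay":0,"az":0,"x":-34,"y":0,"z":-20,"hand":-1},{"ax":0,"ay":0,"az":0,"x":-34,"y":0,"z":-20,"hand":-1},{"ax":0,"ay":0,"az":0,"x":-34,"y":0,"z":-20,"hand":-1}]'
```

```text
time: 0.67
eef_pos: [0.3067, 0.4572, 0.2422]
tcp_rot: [0.578, 0.408, -0.408, -0.578]
contact_force: [0.7, 0.2, -0.3]
opening: 0.998
time: 1.08
eef_pos: [0.387, 0.2799, 0.2425]
tcp_rot: [0.578, 0.408, -0.408, -0.578]
contact_force: [1.2, 0.1, 0.9]
opening: 0.998
time: 1.5
eef_pos: [0.4238, 0.0862, 0.2426]
tcp_rot: [0.578, 0.408, -0.407, -0.577]
contact_force: [1.9, -0.3, -0.8]
opening: 1.0
```

```bash
python3 -m inch '[{"ax":0,"ay":0,"az":0,"x":-30,"y":5,"z":-17.5,"hand":-1},{"ax":0,"ay":0,"az":0,"x":-30,"y":5,"z":-17.5,"hand":-1},{"ax":0,"ay":0,"az":0,"x":-30,"y":5,"z":-17.5,"hand":-1},{"ax":0,"ay":0,"az":0,"x":-30,"y":5,"z":-17.5,"hand":-1},{"ax":0,"ay":0,"az":0,"x":-30,"y":10,"z":-17.5,"hand":-1}]'
python3 -m inch '[{"ax":0,"ay":0,"az":0,"x":-30,"y":15,"z":-17.5,"hand":-1},{"ax":0,"ay":0,"az":0,"x":-30,"y":15,"z":-17.5,"hand":-1},{"ax":0,"ay":0.12,"az":0,"x":0,"y":0,"z":0,"hand":-1},{"ax":0,"ay":0.12,"az":0,"x":0,"y":0,"z":0,"hand":-1},{"ax":0,"ay":0.12,"az":0,"x":0,"y":0,"z":0,"hand":-1}]'
python3 -m inch '[{"ax":0,"ay":0.12,"az":0,"x":0,"y":0,"z":0,"hand":-1},{"ax":0,"ay":0.12,"az":0,"x":0,"y":0,"z":0,"hand":-1},{"ax":0,"ay":0.12,"az":0,"x":0,"y":0,"z":0,"hand":-1},{"ax":0,"ay":0.12,"az":0,"x":0,"y":0,"z":0,"hand":-1},{"ax":0,"ay":0.12,"az":0,"x":0,"y":0,"z":0,"hand":-1}]'
python3 -m inch '[{"ax":0,"ay":0.12,"az":0,"x":0,"y":0,"z":0,"hand":-1},{"ax":0,"ay":0.12,"az":0,"x":0,"y":0,"z":0,"hand":-1},{"ax":0,"ay":0.12,"az":0,"x":0,"y":0,"z":0,"hand":-1},{"ax":0,"ay":0.12,"az":0,"x":0,"y":0,"z":0,"hand":-1},{"ax":0,"ay":0,"az":0,"x":0,"y":0,"z":0,"hand":-1}]'
python3 - <<'E'
from h import *
s=get_state();c=read_camera("wrist");print(s["eef_pos"],s["tcp_rot"],s["qpos"])
np.savez("w1.npz",img=c["img"],p=s["eef_pos"],q=s["tcp_rot"])
cv2.imwrite("pics/w1.png",c["img"][:,:,::-1])
E
```

```text
time: 1.92
eef_pos: [0.4567, -0.0847, 0.2133]
tcp_rot: [0.579, 0.408, -0.407, -0.577]
contact_force: [1.3, 0.4, -0.0]
opening: 0.998
time: 2.33
eef_pos: [0.4687, -0.1518, 0.1816]
tcp_rot: [-0.642, -0.295, 0.295, 0.643]
contact_force: [-0.5, -0.6, 1.0]
opening: 1.003
time: 2.75
eef_pos: [0.4689, -0.1509, 0.1823]
tcp_rot: [0.701, 0.093, -0.093, -0.701]
contact_force: [-0.3, -0.1, -0.4]
opening: 1.0
time: 3.17
eef_pos: [0.4689, -0.1509, 0.1823]
tcp_rot: [0.703, -0.075, 0.075, -0.703]
contact_force: [-0.1, 0.8, 0.0]
opening: 1.0
[ 0.46893062 -0.15091895  0.18231679] [ 0.70310955 -0.07518431  0.07517775 -0.70308789] [-5.17636111e-01 -6.17914612e-02  2.07131075e+00 -3.51091920e-05
  1.13206962e+00 -3.04574444e-01]
```

View pics/w1.png

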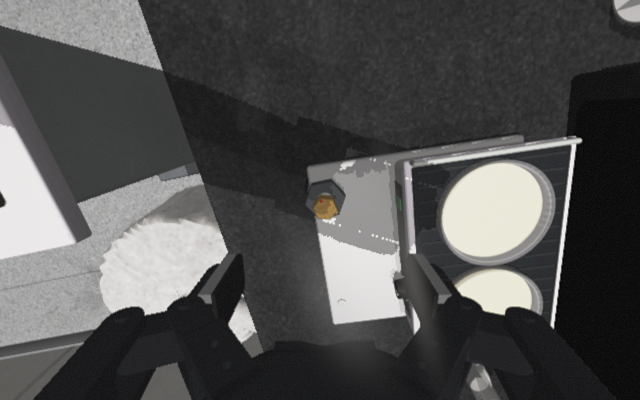

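The head is at about (326,207) and the nut at (325,198), and the jaws frame them. I'll measure the head's position and both hexagon angles from a crop.

```bash
cat >> h.py <<'E'
from scipy.spatial.transform import Rotation as Ro
def wrist(name=None):
    s=get_state();c=read_camera("wrist");T=np.eye(4);T[:3,:3]=Ro.from_quat(s["tcp_rot"]).as_matrix();T[:3,3]=s["eef_pos"]
    c["T"]=T@c["T_tool_cam"];c["s"]=s
    if name: cv2.imwrite(f"pics/{name}.png",c["img"][:,:,::-1])
    return c
def topdown(c,z,ctr,half=.035,n=600):
    # orthographic (world x up in picture, y left) resampling of plane z
    g=np.array([[ctr[0]+half,ctr[1]+half],[ctr[0]+half,ctr[1]-half],[ctr[0]-half,ctr[1]-half],[ctr[0]-half,ctr[1]+half]])
    f=200/np.tan(np.radians(c["fov_y"]/2));W=np.linalg.inv(c["T"]);P=[]
    for x,y in g:
        q=W@[x,y,z,1];P.append([f*q[0]/q[2]+c["cx"],f*q[1]/q[2]+c["cy"]])
    H=cv2.getPerspectiveTransform(np.float32(P),np.float32([[0,0],[n,0],[n,n],[0,n]]))
    return cv2.warpPerspective(c["img"],H,(n,n),flags=cv2.INTER_CUBIC)
E
python3 - <<'E'
from h import *
c=wrist();m=brass(c["img"]);k,l,st,ce=cv2.connectedComponentsWithStats(m)
for i in range(1,k):
    if st[i,4]>30: print(st[i],plane(*ray(c,*ce[i]),.076))
E
python3 -m inch '[{"ax":0,"ay":0,"az":0,"x":0,"y":16,"z":0,"hand":-1},{"ax":0,"ay":0,"az":0,"x":0,"y":16,"z":0,"hand":-1},{"ax":0,"ay":0,"az":0,"x":0,"y":16,"z":0,"hand":-1},{"ax":0,"ay":0,"az":0,"x":0,"y":16,"z":0,"hand":-1},{"ax":0,"ay":0,"az":0,"x":0,"y":16,"z":0,"hand":-1}]'
python3 -m inch '[{"ax":0,"ay":0,"az":0,"x":0,"y":0,"z":0,"hand":-1},{"ax":0,"ay":0,"az":0,"x":0,"y":0,"z":0,"hand":-1}]'
python3 - <<'E'
from h import *
c=wrist("w2");m=brass(c["img"]);k,l,st,ce=cv2.connectedComponentsWithStats(m)
i=1+np.argmax(st[1:,4]);p=plane(*ray(c,*ce[i]),.079);print(st[i],ce[i],p)
a=topdown(c,.079,p[:2],.03,400);b=topdown(c,.054,p[:2],.03,400)
cv2.imwrite("pics/td2.png",np.hstack([a,b])[:,:,::-1])
E
```

```text
[313 196  25  23 424] [ 0.46952069 -0.15274129  0.076     ]
time: 3.68
eef_pos: [0.469, -0.1509, 0.1017]
tcp_rot: [0.703, -0.073, 0.074, -0.703]
contact_force: [0.4, -0.4, -0.1]
opening: 0.998
time: 3.85
eef_pos: [0.4684, -0.1506, 0.1016]
tcp_rot: [-0.703, 0.075, -0.073, 0.704]
contact_force: [-0.2, 0.4, 0.1]
opening: 1.001
[310 230  34  35 800] [327.10625 247.75125] [ 0.47035437 -0.15114305  0.079     ]
```

View pics/td2.png

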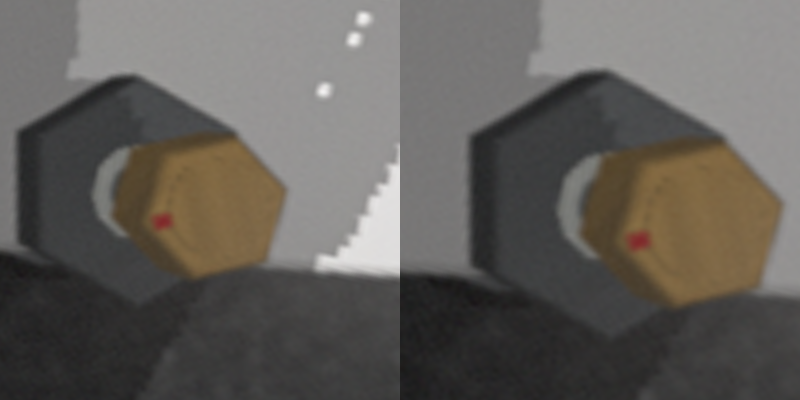

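In the top-down crops the head's flat normals lie near 11° (mod 60) and the nut's near -29° (mod 60). The axis is at about (0.4697, -0.153). I'll turn to yaw -29°, descend and grip the nut.

```bash
python3 -m inch '[{"ax":0,"ay":0.1,"az":0,"x":0,"y":0,"z":0,"hand":-1},{"ax":0,"ay":0.1,"az":0,"x":0,"y":0,"z":0,"hand":-1},{"ax":0,"ay":0.093,"az":0,"x":0,"y":0,"z":0,"hand":-1},{"ax":0,"ay":0,"az":0,"x":2.3,"y":0,"z":-1.5,"hand":-1},{"ax":0,"ay":0,"az":0,"x":0,"y":14,"z":0,"hand":-1}]' 80
python3 -m inch '[{"ax":0,"ay":0,"az":0,"x":0,"y":14,"z":0,"hand":-1},{"ax":0,"ay":0,"az":0,"x":0,"y":14,"z":0,"hand":-1},{"ax":0,"ay":0,"az":0,"x":0,"y":13,"z":0,"hand":-1},{"ax":0,"ay":0,"az":0,"x":0,"y":0,"z":0,"hand":-1},{"ax":0,"ay":0,"az":0,"x":0,"y":0,"z":0,"hand":0}]' 80
python3 -m inch '[{"ax":0,"ay":0,"az":0,"x":0,"y":0,"z":0,"hand":0.1},{"ax":0,"ay":0,"az":0,"x":0,"y":0,"z":0,"hand":0.1},{"ax":0,"ay":0,"az":0,"x":0,"y":0,"z":0,"hand":0.1},{"ax":0,"ay":0,"az":0,"x":0,"y":0,"z":0,"hand":0.1}]' 80
python3 - <<'E'
from h import *
c=wrist("w3");s=c["s"];print(s["eef_pos"],s["wrist_torque"],s["opening"]*85)
E
```

```text
time: 4.32
eef_pos: [0.4735, -0.1553, 0.0925]
tcp_rot: [0.686, -0.172, 0.178, -0.684]
contact_force: [0.4, -0.0, 0.2]
opening: 1.001
time: 4.73
eef_pos: [0.4705, -0.1536, 0.0477]
tcp_rot: [0.685, -0.176, 0.176, -0.685]
contact_force: [-0.3, -0.3, 0.4]
opening: 0.881
time: 5.07
eef_pos: [0.4703, -0.1533, 0.048]
tcp_rot: [-0.685, 0.176, -0.176, 0.685]
contact_force: [-0.4, 0.8, 0.8]
opening: 0.454
[ 0.47030213 -0.15333019  0.04801533] [ 0.12640376  0.29488766 -0.03376404] 38.56362613314045
```

View pics/w3.png

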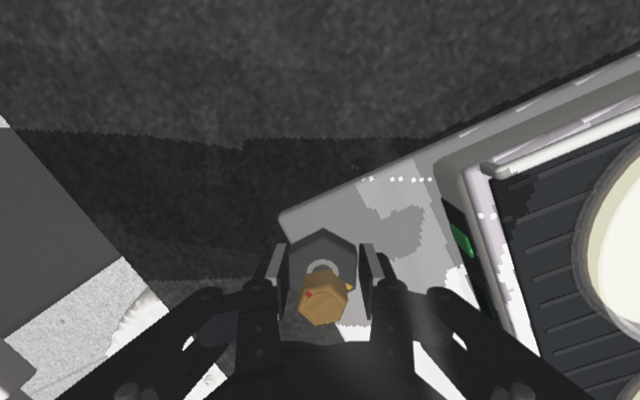

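The pads straddle the nut: flats parallel and near-centred, nut edges at columns 288 and 358, pads at 285 and 363. Next: close and slacken.

```bash
python3 -m inch '[{"ax":0,"ay":0,"az":0,"x":0,"y":0,"z":0,"hand":1},{"ax":0,"ay":0,"az":0,"x":0,"y":0,"z":0,"hand":1},{"ax":0,"ay":0,"az":0,"x":0,"y":0,"z":0,"hand":1},{"ax":0,"ay":0,"az":0,"x":0,"y":0,"z":0,"hand":1}]' 80
python3 -c "
from plant import *;s=get_state();print(s['wrist_torque'],s['contact_force'])"
python3 -m inch '[{"ax":0,"ay":-0.1,"az":0,"x":0,"y":0,"z":0,"hand":1},{"ax":0,"ay":-0.1,"az":0,"x":0,"y":0,"z":0,"hand":1},{"ax":0,"ay":-0.1,"az":0,"x":0,"y":-0.1,"z":0,"hand":1}]' 80
python3 -c "
from plant import *;s=get_state();print(s['wrist_torque'],s['contact_force'])"
```

```text
time: 5.45
eef_pos: [0.4694, -0.1528, 0.0481]
tcp_rot: [-0.684, 0.178, -0.175, 0.685]
contact_force: [-6.0, 3.1, 9.0]
opening: 0.4
[ 0.47257212  0.94627245 -0.13277163] [-6.0435232   3.08051236  8.96845386]
time: 5.7
eef_pos: [0.4691, -0.1526, 0.0482]
tcp_rot: [-0.703, 0.072, -0.069, 0.704]
contact_force: [-7.3, 2.7, 9.2]
opening: 0.398
[ 0.39108152  1.08871053 -0.3191715 ] [-7.28487039  2.74568572  9.1766108 ]
```

```bash
python3 -m inch '[{"ax":0,"ay":-0.12,"az":0,"x":0,"y":-0.08,"z":0,"hand":1},{"ax":0,"ay":-0.12,"az":0,"x":0,"y":-0.08,"z":0,"hand":1},{"ax":0,"ay":-0.12,"az":0,"x":0,"y":-0.08,"z":0,"hand":1},{"ax":0,"ay":-0.12,"az":0,"x":0,"y":-0.08,"z":0,"hand":1},{"ax":0,"ay":-0.12,"az":0,"x":0,"y":-0.08,"z":0,"hand":1}]' 80
python3 -c "
from plant import *;s=get_state();print(s['wrist_torque'],s['contact_force'])"
python3 -m inch '[{"ax":0,"ay":-0.12,"az":0,"x":0,"y":-0.08,"z":0,"hand":1},{"ax":0,"ay":-0.12,"az":0,"x":0,"y":-0.08,"z":0,"hand":1},{"ax":0,"ay":-0.12,"az":0,"x":0,"y":-0.08,"z":0,"hand":1},{"ax":0,"ay":-0.12,"az":0,"x":0,"y":-0.08,"z":0,"hand":1},{"ax":0,"ay":-0.06,"az":0,"x":0,"y":-0.08,"z":0,"hand":1}]' 80
python3 -m inch '[{"ax":0,"ay":0,"az":0,"x":0,"y":0,"z":0,"hand":1},{"ax":0,"ay":0,"az":0,"x":0,"y":0,"z":0,"hand":1}]'
python3 - <<'E'
from h import *
c=wrist("w4");s=c["s"];print(s["eef_pos"],s["wrist_torque"],s["contact_force"],s["qpos"],Ro.from_quat(s["tcp_rot"]).as_matrix()[:,0])
E
```

```text
time: 6.12
eef_pos: [0.4683, -0.1527, 0.0483]
tcp_rot: [-0.692, -0.139, 0.143, 0.694]
contact_force: [-8.8, 2.1, 10.3]
opening: 0.401
[ 0.29154415  1.40374988 -0.07118599] [-8.77432022  2.08036422 10.2833651 ]
time: 6.53
eef_pos: [0.4678, -0.1531, 0.0486]
tcp_rot: [-0.628, -0.319, 0.323, 0.632]
contact_force: [-10.6, -0.5, 9.2]
opening: 0.399
time: 6.7
eef_pos: [0.4678, -0.1531, 0.0486]
tcp_rot: [-0.629, -0.317, 0.322, 0.632]
contact_force: [-10.8, 1.0, 9.7]
opening: 0.399
[ 0.46780564 -0.15310083  0.04859709] [0.01189291 1.61830998 0.03820137] [-10.82405771   0.95138769   9.72204148] [-0.52137666  0.14838352  2.1389577  -0.00363275  0.86167314 -1.45713151] [ 0.59128272  0.80645648 -0.00356383]
```

View pics/w4.png

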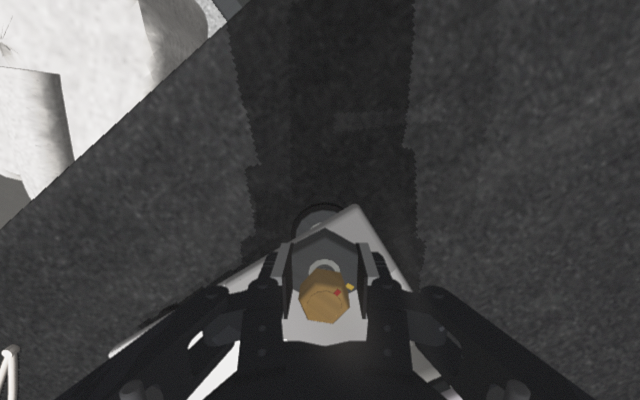

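The nut turned with the jaws: its flats are still parallel to the pads, torque is back to about 0 and the head has not moved. I'll release, rise to the head and grip it at yaw 1.246.

```bash
python3 -m inch '[{"ax":0,"ay":0,"az":0,"x":0,"y":0,"z":0,"hand":-0.2},{"ax":0,"ay":0,"az":0,"x":0,"y":0,"z":0,"hand":-0.2},{"ax":0,"ay":0,"az":0,"x":0,"y":-12,"z":0,"hand":-0.2},{"ax":0,"ay":0,"az":0,"x":-1.4,"y":-11.4,"z":1.3,"hand":-0.2},{"ax":0,"ay":-0.1,"az":0,"x":0,"y":0,"z":0,"hand":-0.2}]' 40
python3 -m inch '[{"ax":0,"ay":-0.1,"az":0,"x":0,"y":0,"z":0,"hand":-0.2},{"ax":0,"ay":-0.108,"az":0,"x":0,"y":0,"z":0,"hand":-0.2},{"ax":0,"ay":0,"az":0,"x":0,"y":0,"z":0,"hand":0.3},{"ax":0,"ay":0,"az":0,"x":0,"y":0,"z":0,"hand":0.4},{"ax":0,"ay":0,"az":0,"x":0,"y":0,"z":0,"hand":0.4}]' 40
python3 - <<'E'
from h import *
c=wrist("w5");s=c["s"];print(s["eef_pos"],s["wrist_torque"],s["contact_force"],s["qpos"][5],s["opening"],Ro.from_quat(s["tcp_rot"]).as_matrix()[:,0])
cv2.imwrite("pics/w5c.png",cv2.resize(c["img"][180:380,220:430,::-1],None,fx=2.8,fy=2.8))
E
```

```text
time: 7.17
eef_pos: [0.4703, -0.1548, 0.0744]
tcp_rot: [0.616, 0.352, -0.35, -0.612]
contact_force: [-0.1, -0.7, 0.6]
opening: 0.599
time: 7.58
eef_pos: [0.4687, -0.1539, 0.072]
tcp_rot: [0.575, 0.412, -0.411, -0.575]
contact_force: [-0.2, -0.3, -0.9]
opening: 0.298
[ 0.46871827 -0.15385998  0.07202158] [0.0157854  0.02238463 0.01641501] [-0.18639157 -0.25022052 -0.85321089] -1.765027758980739 0.29823205362587923 [ 3.23104664e-01  9.46363228e-01 -1.26791575e-04]
```

View pics/w5c.png

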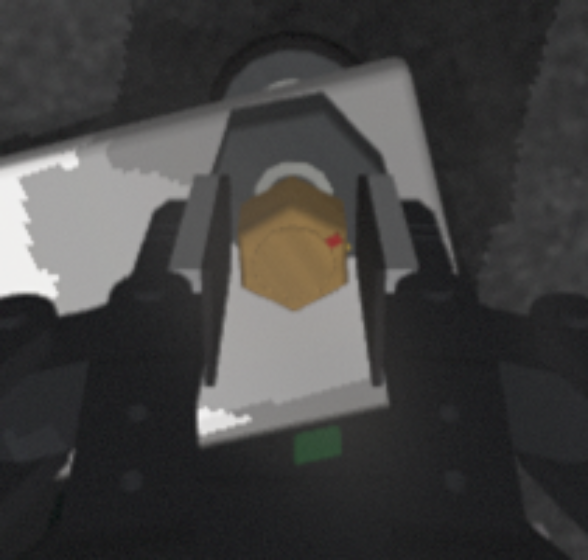

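The head's flats are parallel to the pads and centred (columns 240–348 between pads at 230 and 360). Next: close, take a baseline and turn down while watching the torque.

```bash
cat > t.py <<'E'
from h import *
s=get_state();x=Ro.from_quat(s["tcp_rot"]).as_matrix()[:,0]
print("T %.4f yaw %.3f j6 %.3f"%(s["wrist_torque"][2],np.arctan2(x[1],x[0]),s["qpos"][5]),np.round(s["contact_force"],1),np.round(s["wrist_torque"],3))
E
python3 -m inch '[{"ax":0,"ay":0,"az":0,"x":0,"y":0,"z":0,"hand":1},{"ax":0,"ay":0,"az":0,"x":0,"y":0,"z":0,"hand":1},{"ax":0,"ay":0,"az":0,"x":0,"y":0,"z":0,"hand":1},{"ax":0,"ay":0,"az":0,"x":0,"y":0,"z":0,"hand":1}]' 50; python3 t.py
python3 -m inch '[{"ax":0,"ay":0.05,"az":0,"x":0,"y":0.03,"z":0,"hand":1},{"ax":0,"ay":0.05,"az":0,"x":0,"y":0.03,"z":0,"hand":1},{"ax":0,"ay":0.05,"az":0,"x":0,"y":0.03,"z":0,"hand":1},{"ax":0,"ay":0.015,"az":0,"x":0,"y":0.01,"z":0,"hand":1},{"ax":0,"ay":0.015,"az":0,"x":0,"y":0.01,"z":0,"hand":1}]' ; python3 t.py
python3 -m inch '[{"ax":0,"ay":0.05,"az":0,"x":0,"y":0.03,"z":0,"hand":1},{"ax":0,"ay":0.05,"az":0,"x":0,"y":0.03,"z":0,"hand":1},{"ax":0,"ay":0.05,"az":0,"x":0,"y":0.03,"z":0,"hand":1},{"ax":0,"ay":0.015,"az":0,"x":0,"y":0.01,"z":0,"hand":1},{"ax":0,"ay":0.015,"az":0,"x":0,"y":0.01,"z":0,"hand":1}]' ; python3 t.py
```

```text
time: 7.97
eef_pos: [0.4686, -0.1539, 0.072]
tcp_rot: [0.575, 0.412, -0.412, -0.575]
contact_force: [-0.6, -0.2, 3.8]
opening: 0.214
T -0.0184 yaw 1.244 j6 -1.767 [-0.6 -0.2  3.8] [ 0.003  0.156 -0.018]
time: 8.38
eef_pos: [0.4686, -0.1539, 0.0719]
tcp_rot: [0.61, 0.359, -0.359, -0.609]
contact_force: [-1.0, 0.0, 4.1]
opening: 0.221
T 0.0281 yaw 1.064 j6 -1.587 [-1.   0.   4.1] [0.017 0.188 0.028]
time: 8.8
eef_pos: [0.4686, -0.1539, 0.0718]
tcp_rot: [0.639, 0.303, -0.302, -0.639]
contact_force: [-1.5, 0.5, 4.8]
opening: 0.219
T 0.0174 yaw 0.884 j6 -1.407 [-1.5  0.5  4.8] [0.066 0.193 0.017]
```

```bash
for i in 1; do python3 -m inch '[{"ax":0,"ay":0.08,"az":0,"x":0,"y":0.05,"z":0,"hand":1},{"ax":0,"ay":0.08,"az":0,"x":0,"y":0.05,"z":0,"hand":1},{"ax":0,"ay":0.08,"az":0,"x":0,"y":0.05,"z":0,"hand":1},{"ax":0,"ay":0.015,"az":0,"x":0,"y":0.01,"z":0,"hand":1},{"ax":0,"ay":0.015,"az":0,"x":0,"y":0.01,"z":0,"hand":1}]' |tail -1; python3 t.py
python3 -m inch '[{"ax":0,"ay":0.08,"az":0,"x":0,"y":0.05,"z":0,"hand":1},{"ax":0,"ay":0.08,"az":0,"x":0,"y":0.05,"z":0,"hand":1},{"ax":0,"ay":0.08,"az":0,"x":0,"y":0.05,"z":0,"hand":1},{"ax":0,"ay":0.015,"az":0,"x":0,"y":0.01,"z":0,"hand":1},{"ax":0,"ay":0.015,"az":0,"x":0,"y":0.01,"z":0,"hand":1}]'|tail -1; python3 t.py
done
```

```text
opening: 0.22
T 0.0152 yaw 0.614 j6 -1.137 [-1.1  1.   4.9] [0.101 0.222 0.015]
opening: 0.218
T 0.0461 yaw 0.344 j6 -0.867 [-0.6  0.4  4.5] [0.08  0.207 0.046]
```

```bash
python3 -m inch '[{"ax":0,"ay":0.03,"az":0,"x":0,"y":0.02,"z":0,"hand":1},{"ax":0,"ay":0.03,"az":0,"x":0,"y":0.02,"z":0,"hand":1},{"ax":0,"ay":0.015,"az":0,"x":0,"y":0.01,"z":0,"hand":1},{"ax":0,"ay":0.015,"az":0,"x":0,"y":0.01,"z":0,"hand":1}]' |tail -1; python3 t.py
python3 -m inch '[{"ax":0,"ay":0.01,"az":0,"x":0,"y":0.01,"z":0,"hand":1}]' |tail -1; python3 t.py
python3 -m inch '[{"ax":0,"ay":0.01,"az":0,"x":0,"y":0.01,"z":0,"hand":1}]' |tail -1; python3 t.py
python3 -m inch '[{"ax":0,"ay":0.01,"az":0,"x":0,"y":0,"z":0,"hand":1}]' |tail -1; python3 t.py
python3 -m inch '[{"ax":0,"ay":0.05,"az":0,"x":0,"y":0.03,"z":0,"hand":1},{"ax":0,"ay":0.05,"az":0,"x":0,"y":0.03,"z":0,"hand":1},{"ax":0,"ay":0.05,"az":0,"x":0,"y":0.03,"z":0,"hand":1},{"ax":0,"ay":0.015,"az":0,"x":0,"y":0.01,"z":0,"hand":1},{"ax":0,"ay":0.015,"az":0,"x":0,"y":0.01,"z":0,"hand":1}]' |tail -1; python3 t.py
python3 -m inch '[{"ax":0,"ay":0.01,"az":0,"x":0,"y":0.01,"z":0,"hand":1}]' |tail -1; python3 t.py
python3 -m inch '[{"ax":0,"ay":0.01,"az":0,"x":0,"y":0.01,"z":0,"hand":1}]' |tail -1; python3 t.py
```

```text
opening: 0.218
T 0.0005 yaw 0.254 j6 -0.777 [-0.8  1.3  5.2] [0.072 0.223 0.   ]
opening: 0.222
T 0.0366 yaw 0.244 j6 -0.767 [-0.4  1.3  5.5] [0.094 0.179 0.037]
opening: 0.219
T 0.0433 yaw 0.234 j6 -0.757 [-1.4  0.1  5.1] [0.065 0.195 0.043]
opening: 0.219
T -0.0175 yaw 0.224 j6 -0.747 [-0.7  0.4  4.7] [ 0.042  0.194 -0.017]
opening: 0.22
T 0.0235 yaw 0.044 j6 -0.567 [-0.6  0.9  5.1] [0.076 0.162 0.024]
opening: 0.218
T -0.0270 yaw 0.034 j6 -0.558 [-1.9  0.9  4.7] [ 0.112  0.216 -0.027]
opening: 0.219
T 0.0052 yaw 0.024 j6 -0.548 [-1.3  1.   4.7] [0.154 0.193 0.005]
```

```bash
python3 -m inch '[{"ax":0,"ay":0.08,"az":0,"x":0,"y":0.05,"z":0,"hand":1},{"ax":0,"ay":0.08,"az":0,"x":0,"y":0.05,"z":0,"hand":1},{"ax":0,"ay":0.08,"az":0,"x":0,"y":0.05,"z":0,"hand":1},{"ax":0,"ay":0.015,"az":0,"x":0,"y":0.01,"z":0,"hand":1},{"ax":0,"ay":0.015,"az":0,"x":0,"y":0.01,"z":0,"hand":1}]' |tail -1; python3 t.py
python3 -m inch '[{"ax":0,"ay":0.01,"az":0,"x":0,"y":0.01,"z":0,"hand":1}]' |tail -1; python3 t.py
python3 -m inch '[{"ax":0,"ay":0.01,"az":0,"x":0,"y":0.01,"z":0,"hand":1}]' |tail -1; python3 t.py
python3 -m inch '[{"ax":0,"ay":0.07,"az":0,"x":0,"y":0.05,"z":0,"hand":1},{"ax":0,"ay":0.07,"az":0,"x":0,"y":0.05,"z":0,"hand":1},{"ax":0,"ay":0.08,"az":0,"x":0,"y":0.05,"z":0,"hand":1},{"ax":0,"ay":0.015,"az":0,"x":0,"y":0.01,"z":0,"hand":1},{"ax":0,"ay":0.015,"az":0,"x":0,"y":0.01,"z":0,"hand":1}]' |tail -1; python3 t.py
python3 -m inch '[{"ax":0,"ay":0.01,"az":0,"x":0,"y":0.01,"z":0,"hand":1}]' |tail -1; python3 t.py
python3 -m inch '[{"ax":0,"ay":0.01,"az":0,"x":0,"y":0.01,"z":0,"hand":1}]' |tail -1; python3 t.py
```

```text
opening: 0.219
T 0.0642 yaw -0.246 j6 -0.277 [-0.7  0.5  5.2] [0.168 0.162 0.064]
opening: 0.217
T 0.0339 yaw -0.256 j6 -0.268 [-1.1 -0.3  4.8] [0.172 0.183 0.034]
opening: 0.217
T 0.0029 yaw -0.266 j6 -0.258 [-0.6 -0.1  4.9] [0.081 0.155 0.003]
opening: 0.217
T 0.0591 yaw -0.516 j6 -0.007 [-0.8  1.3  5.2] [0.084 0.114 0.059]
opening: 0.215
T 0.0528 yaw -0.526 j6 0.002 [-1.5  1.1  4.7] [0.134 0.131 0.053]
opening: 0.219
T 0.0492 yaw -0.536 j6 0.012 [-1.2  0.7  5.3] [0.15  0.166 0.049]
```

```bash
python3 -m inch '[{"ax":0,"ay":0.05,"az":0,"x":0,"y":0.03,"z":0,"hand":1},{"ax":0,"ay":0.05,"az":0,"x":0,"y":0.03,"z":0,"hand":1},{"ax":0,"ay":0.05,"az":0,"x":0,"y":0.03,"z":0,"hand":1},{"ax":0,"ay":0.015,"az":0,"x":0,"y":0.01,"z":0,"hand":1},{"ax":0,"ay":0.015,"az":0,"x":0,"y":0.01,"z":0,"hand":1}]' |tail -1; python3 t.py
python3 -m inch '[{"ax":0,"ay":0.005,"az":0,"x":0,"y":0.0,"z":0,"hand":1}]' |tail -1; python3 t.py
python3 -m inch '[{"ax":0,"ay":0.005,"az":0,"x":0,"y":0.01,"z":0,"hand":1}]' |tail -1; python3 t.py
python3 -m inch '[{"ax":0,"ay":0.005,"az":0,"x":0,"y":0.0,"z":0,"hand":1}]' |tail -1; python3 t.py
python3 -m inch '[{"ax":0,"ay":0.005,"az":0,"x":0,"y":0.0,"z":0,"hand":1}]' |tail -1; python3 t.py
python3 -m inch '[{"ax":0,"ay":0.05,"az":0,"x":0,"y":0.03,"z":0,"hand":1},{"ax":0,"ay":0.05,"az":0,"x":0,"y":0.03,"z":0,"hand":1},{"ax":0,"ay":0.05,"az":0,"x":0,"y":0.03,"z":0,"hand":1},{"ax":0,"ay":0.015,"az":0,"x":0,"y":0.01,"z":0,"hand":1},{"ax":0,"ay":0.015,"az":0,"x":0,"y":0.01,"z":0,"hand":1}]' |tail -1; python3 t.py
python3 -m inch '[{"ax":0,"ay":0.005,"az":0,"x":0,"y":0.0,"z":0,"hand":1}]' |tail -1; python3 t.py
python3 -m inch '[{"ax":0,"ay":0.005,"az":0,"x":0,"y":0.01,"z":0,"hand":1}]' |tail -1; python3 t.py
python3 -m inch '[{"ax":0,"ay":0.005,"az":0,"x":0,"y":0.0,"z":0,"hand":1}]' |tail -1; python3 t.py
python3 -m inch '[{"ax":0,"ay":0.005,"az":0,"x":0,"y":0.0,"z":0,"hand":1}]' |tail -1; python3 t.py
```

```text
opening: 0.216
T 0.0274 yaw -0.716 j6 0.193 [-0.5  0.2  5. ] [0.119 0.119 0.027]
opening: 0.218
T 0.1078 yaw -0.721 j6 0.197 [-0.5  0.7  5.9] [0.083 0.13  0.108]
opening: 0.22
T 0.0970 yaw -0.725 j6 0.202 [-0.3  0.2  5.5] [0.108 0.137 0.097]
opening: 0.217
T -0.0093 yaw -0.730 j6 0.207 [-1.   1.   4.4] [ 0.093  0.122 -0.009]
opening: 0.22
T 0.0188 yaw -0.735 j6 0.212 [-0.4  0.1  4.5] [0.056 0.143 0.019]
opening: 0.219
T 0.0525 yaw -0.916 j6 0.392 [0.1 0.4 5.6] [0.091 0.111 0.053]
opening: 0.218
T 0.0264 yaw -0.920 j6 0.397 [-1.4  0.7  5.1] [0.091 0.13  0.026]
opening: 0.215
T -0.0108 yaw -0.925 j6 0.402 [-0.6 -0.4  5.6] [ 0.174  0.095 -0.011]
opening: 0.221
T 0.0234 yaw -0.930 j6 0.407 [-1.2  0.3  4.7] [0.106 0.131 0.023]
opening: 0.217
T -0.0334 yaw -0.935 j6 0.412 [-0.6  0.6  5.6] [ 0.125  0.128 -0.033]
```

The wrist torque is noisy (about 0.04). The joint 6 effort looked much cleaner at the start, so I'll print that as well.

```bash
cat > t.py <<'E'
from h import *
s=get_state();x=Ro.from_quat(s["tcp_rot"]).as_matrix()[:,0]
print("t %.2f T %.4f J6 %.4f yaw %.3f j6 %.3f"%(s["time"],s["wrist_torque"][2],s["joint_efforts"][5],np.arctan2(x[1],x[0]),s["qpos"][5]),np.round(s["contact_force"],1))
E
python3 t.py
python3 -m inch '[{"ax":0,"ay":0.01,"az":0,"x":0,"y":0.0,"z":0,"hand":1}]' |tail -1; python3 t.py
python3 -m inch '[{"ax":0,"ay":0.01,"az":0,"x":0,"y":0.01,"z":0,"hand":1}]' |tail -1; python3 t.py
python3 -m inch '[{"ax":0,"ay":0.01,"az":0,"x":0,"y":0.01,"z":0,"hand":1}]' |tail -1; python3 t.py
python3 -m inch '[{"ax":0,"ay":0.03,"az":0,"x":0,"y":0.02,"z":0,"hand":1},{"ax":0,"ay":0.03,"az":0,"x":0,"y":0.02,"z":0,"hand":1},{"ax":0,"ay":0.03,"az":0,"x":0,"y":0.02,"z":0,"hand":1}]' |tail -1; python3 t.py
python3 -m inch '[{"ax":0,"ay":0.01,"az":0,"x":0,"y":0.01,"z":0,"hand":1}]' |tail -1; python3 t.py
python3 -m inch '[{"ax":0,"ay":0.01,"az":0,"x":0,"y":0.0,"z":0,"hand":1}]' |tail -1; python3 t.py
python3 -m inch '[{"ax":0,"ay":0.01,"az":0,"x":0,"y":0.01,"z":0,"hand":1}]' |tail -1; python3 t.py
```

```text
t 13.47 T -0.0334 J6 -0.0059 yaw -0.935 j6 0.412 [-0.6  0.6  5.6]
opening: 0.219
t 13.55 T 0.0208 J6 -0.0567 yaw -0.945 j6 0.422 [-0.8  0.3  4.8]
opening: 0.217
t 13.63 T 0.0184 J6 -0.0368 yaw -0.955 j6 0.432 [-0.8  0.3  4.7]
opening: 0.217
t 13.72 T 0.0328 J6 -0.0337 yaw -0.965 j6 0.442 [-0.8  0.9  5.5]
opening: 0.218
t 13.97 T 0.0276 J6 -0.1488 yaw -1.056 j6 0.533 [-0.5  0.   5. ]
opening: 0.22
t 14.05 T 0.0723 J6 0.0611 yaw -1.066 j6 0.543 [-0.5  1.3  4.8]
opening: 0.218
t 14.13 T 0.0108 J6 -0.0123 yaw -1.075 j6 0.552 [0.  0.2 6.3]
opening: 0.221
t 14.22 T 0.0610 J6 -0.0183 yaw -1.085 j6 0.562 [-0.2  0.6  5.2]
```

```bash
python3 -m inch '[{"ax":0,"ay":0.07,"az":0,"x":0,"y":0.05,"z":0,"hand":1},{"ax":0,"ay":0.07,"az":0,"x":0,"y":0.05,"z":0,"hand":1},{"ax":0,"ay":0.07,"az":0,"x":0,"y":0.05,"z":0,"hand":1},{"ax":0,"ay":0.01,"az":0,"x":0,"y":0.01,"z":0,"hand":1},{"ax":0,"ay":0.01,"az":0,"x":0,"y":0.01,"z":0,"hand":1}]' |tail -1; python3 t.py
python3 -m inch '[{"ax":0,"ay":0.01,"az":0,"x":0,"y":0.01,"z":0,"hand":1}]' |tail -1; python3 t.py
python3 -m inch '[{"ax":0,"ay":0.01,"az":0,"x":0,"y":0.01,"z":0,"hand":1}]' |tail -1; python3 t.py
python3 -m inch '[{"ax":0,"ay":0.01,"az":0,"x":0,"y":0.0,"z":0,"hand":1}]' |tail -1; python3 t.py
python3 -m inch '[{"ax":0,"ay":0.07,"az":0,"x":0,"y":0.05,"z":0,"hand":1},{"ax":0,"ay":0.07,"az":0,"x":0,"y":0.05,"z":0,"hand":1},{"ax":0,"ay":0.07,"az":0,"x":0,"y":0.05,"z":0,"hand":1},{"ax":0,"ay":0.01,"az":0,"x":0,"y":0.01,"z":0,"hand":1},{"ax":0,"ay":0.01,"az":0,"x":0,"y":0.01,"z":0,"hand":1}]' |tail -1; python3 t.py
python3 -m inch '[{"ax":0,"ay":0.01,"az":0,"x":0,"y":0.01,"z":0,"hand":1}]' |tail -1; python3 t.py
python3 -m inch '[{"ax":0,"ay":0.01,"az":0,"x":0,"y":0.01,"z":0,"hand":1}]' |tail -1; python3 t.py
python3 -m inch '[{"ax":0,"ay":0.01,"az":0,"x":0,"y":0.0,"z":0,"hand":1}]' |tail -1; python3 t.py
```

```text
opening: 0.219
t 14.63 T 0.1028 J6 0.0330 yaw -1.315 j6 0.792 [-0.6 -0.4  5. ]
opening: 0.219
t 14.72 T 0.0319 J6 0.0123 yaw -1.325 j6 0.802 [-1.2 -0.   5. ]
opening: 0.216
t 14.80 T 0.0849 J6 0.0124 yaw -1.335 j6 0.812 [-1.5 -0.2  5.4]
opening: 0.221
t 14.88 T 0.0487 J6 0.0136 yaw -1.345 j6 0.822 [-0.   0.6  5.2]
opening: 0.221
t 15.30 T 0.1073 J6 0.0663 yaw -1.575 j6 1.052 [-0.7  0.1  5.7]
opening: 0.221
t 15.38 T 0.0351 J6 0.0452 yaw -1.585 j6 1.062 [-0.7 -0.6  5.1]
opening: 0.222
t 15.47 T 0.0892 J6 0.0452 yaw -1.595 j6 1.072 [-0.7  0.9  4.4]
opening: 0.22
t 15.55 T 0.1350 J6 0.0464 yaw -1.605 j6 1.082 [-0.7  0.6  5.1]
```

Joint 6 effort rises linearly, about 0.126 N m/rad. The touch looks to be near yaw -0.95, but the free baseline is unsure. There is plenty of time, so I'll back off and measure the baseline with the same slow steps.

```bash
python3 -m inch '[{"ax":0,"ay":-0.12,"az":0,"x":0,"y":-0.08,"z":0,"hand":1},{"ax":0,"ay":-0.12,"az":0,"x":0,"y":-0.08,"z":0,"hand":1},{"ax":0,"ay":-0.12,"az":0,"x":0,"y":-0.08,"z":0,"hand":1},{"ax":0,"ay":-0.12,"az":0,"x":0,"y":-0.08,"z":0,"hand":1},{"ax":0,"ay":-0.12,"az":0,"x":0,"y":-0.08,"z":0,"hand":1}]' |tail -1
python3 -m inch '[{"ax":0,"ay":-0.12,"az":0,"x":0,"y":-0.08,"z":0,"hand":1},{"ax":0,"ay":-0.12,"az":0,"x":0,"y":-0.08,"z":0,"hand":1},{"ax":0,"ay":-0.12,"az":0,"x":0,"y":-0.08,"z":0,"hand":1},{"ax":0,"ay":-0.12,"az":0,"x":0,"y":-0.08,"z":0,"hand":1},{"ax":0,"ay":0,"az":0,"x":0,"y":0,"z":0,"hand":1}]' |tail -1;python3 t.py
python3 -m inch '[{"ax":0,"ay":0.04,"az":0,"x":0,"y":0.02,"z":0,"hand":1},{"ax":0,"ay":0.01,"az":0,"x":0,"y":0.01,"z":0,"hand":1},{"ax":0,"ay":0.01,"az":0,"x":0,"y":0.01,"z":0,"hand":1},{"ax":0,"ay":0.01,"az":0,"x":0,"y":0.01,"z":0,"hand":1},{"ax":0,"ay":0.01,"az":0,"x":0,"y":0.01,"z":0,"hand":1}]' |tail -1; python3 t.py
python3 -m inch '[{"ax":0,"ay":0.01,"az":0,"x":0,"y":0.01,"z":0,"hand":1}]' |tail -1; python3 t.py
python3 -m inch '[{"ax":0,"ay":0.06,"az":0,"x":0,"y":0.04,"z":0,"hand":1},{"ax":0,"ay":0.06,"az":0,"x":0,"y":0.04,"z":0,"hand":1},{"ax":0,"ay":0.01,"az":0,"x":0,"y":0.01,"z":0,"hand":1},{"ax":0,"ay":0.01,"az":0,"x":0,"y":0.01,"z":0,"hand":1},{"ax":0,"ay":0.01,"az":0,"x":0,"y":0.01,"z":0,"hand":1}]' |tail -1; python3 t.py
python3 -m inch '[{"ax":0,"ay":0.01,"az":0,"x":0,"y":0.01,"z":0,"hand":1}]' |tail -1; python3 t.py
python3 -m inch '[{"ax":0,"ay":0.06,"az":0,"x":0,"y":0.04,"z":0,"hand":1},{"ax":0,"ay":0.06,"az":0,"x":0,"y":0.04,"z":0,"hand":1},{"ax":0,"ay":0.01,"az":0,"x":0,"y":0.01,"z":0,"hand":1},{"ax":0,"ay":0.01,"az":0,"x":0,"y":0.01,"z":0,"hand":1},{"ax":0,"ay":0.01,"az":0,"x":0,"y":0.01,"z":0,"hand":1}]' |tail -1; python3 t.py
python3 -m inch '[{"ax":0,"ay":0.01,"az":0,"x":0,"y":0.01,"z":0,"hand":1}]' |tail -1; python3 t.py
```

```text
opening: 0.219
opening: 0.209
t 16.38 T -0.0033 J6 -0.4741 yaw -0.521 j6 -0.003 [-0.9  0.2  5.8]
opening: 0.22
t 16.80 T 0.0075 J6 -0.0486 yaw -0.605 j6 0.082 [-2.1  1.1  5.2]
opening: 0.219
t 16.88 T 0.0395 J6 -0.0487 yaw -0.615 j6 0.092 [0.2 1.  5.2]
opening: 0.217
t 17.30 T 0.0169 J6 -0.0476 yaw -0.765 j6 0.242 [-0.8  1.   5.5]
opening: 0.22
t 17.38 T 0.0212 J6 -0.0486 yaw -0.775 j6 0.252 [-0.5  0.2  5.6]
opening: 0.22
t 17.80 T 0.0485 J6 -0.0377 yaw -0.925 j6 0.402 [-0.2  0.9  5.3]
opening: 0.213
t 17.88 T -0.0183 J6 -0.0374 yaw -0.935 j6 0.412 [-0.8  0.8  4.7]
```

The free baseline is -0.0486, so the touch is at yaw about -0.85. I'll go to -1.65, which is 0.8 rad past touch.

```bash
python3 -m inch '[{"ax":0,"ay":0.09,"az":0,"x":0,"y":0.06,"z":0,"hand":1},{"ax":0,"ay":0.09,"az":0,"x":0,"y":0.06,"z":0,"hand":1},{"ax":0,"ay":0.09,"az":0,"x":0,"y":0.06,"z":0,"hand":1},{"ax":0,"ay":0.09,"az":0,"x":0,"y":0.06,"z":0,"hand":1},{"ax":0,"ay":0.09,"az":0,"x":0,"y":0.06,"z":0,"hand":1}]' |tail -1
python3 -m inch '[{"ax":0,"ay":0.09,"az":0,"x":0,"y":0.06,"z":0,"hand":1},{"ax":0,"ay":0.09,"az":0,"x":0,"y":0.06,"z":0,"hand":1},{"ax":0,"ay":0.035,"az":0,"x":0,"y":0.02,"z":0,"hand":1},{"ax":0,"ay":0.01,"az":0,"x":0,"y":0.01,"z":0,"hand":1},{"ax":0,"ay":0.01,"az":0,"x":0,"y":0.01,"z":0,"hand":1}]' |tail -1;python3 t.py
python3 -m inch '[{"ax":0,"ay":0.01,"az":0,"x":0,"y":0.01,"z":0,"hand":1}]' |tail -1; python3 t.py
python3 -m inch '[{"ax":0,"ay":0.01,"az":0,"x":0,"y":0.01,"z":0,"hand":1}]' |tail -1; python3 t.py
python3 -m inch '[{"ax":0,"ay":0.01,"az":0,"x":0,"y":0.01,"z":0,"hand":1}]' |tail -1; python3 t.py
python3 -m inch '[{"ax":0,"ay":0,"az":0,"x":0,"y":0,"z":0,"hand":1},{"ax":0,"ay":0,"az":0,"x":0,"y":0,"z":0,"hand":1},{"ax":0,"ay":0,"az":0,"x":0,"y":0,"z":0,"hand":1},{"ax":0,"ay":0,"az":0,"x":0,"y":0,"z":0,"hand":1},{"ax":0,"ay":0,"az":0,"x":0,"y":0,"z":0,"hand":1}]' ;python3 t.py
```

```text
opening: 0.216
opening: 0.217
t 18.72 T 0.0821 J6 0.0585 yaw -1.620 j6 1.097 [-0.6  0.8  5.2]
opening: 0.221
t 18.80 T 0.1567 J6 0.0496 yaw -1.630 j6 1.107 [-0.2  0.2  5.8]
opening: 0.22
t 18.88 T 0.0732 J6 0.0503 yaw -1.640 j6 1.117 [-0.9 -0.1  5.7]
opening: 0.217
t 18.97 T 0.1253 J6 0.0515 yaw -1.650 j6 1.127 [-0.7  0.4  6.2]
time: 19.38
eef_pos: [0.4688, -0.1539, 0.0701]
tcp_rot: [0.48, -0.519, 0.52, -0.48]
contact_force: [-1.1, 0.4, 5.9]
opening: 0.219
t 19.38 T 0.0969 J6 0.0751 yaw -1.649 j6 1.126 [-1.1  0.4  5.9]
```

The load is about 10.5–11 N, since (0.0515+0.0486)/0.126 is about 0.8 rad past touch. I'll release and go down to the nut at yaw -1.156.

```bash
python3 -m inch '[{"ax":0,"ay":0,"az":0,"x":0,"y":0,"z":0,"hand":-0.2},{"ax":0,"ay":0,"az":0,"x":0,"y":0,"z":0,"hand":-0.2},{"ax":0,"ay":0,"az":0,"x":0,"y":0,"z":0,"hand":-0.2},{"ax":0,"ay":-0.1,"az":0,"x":0,"y":0,"z":0,"hand":-0.2},{"ax":0,"ay":-0.1,"az":0,"x":0,"y":0,"z":0,"hand":-0.2}]' 80
python3 -m inch '[{"ax":0,"ay":-0.1,"az":0,"x":0,"y":0,"z":0,"hand":-0.2},{"ax":0,"ay":-0.1,"az":0,"x":0,"y":0,"z":0,"hand":-0.2},{"ax":0,"ay":-0.094,"az":0,"x":0,"y":0,"z":0,"hand":-0.2},{"ax":0,"ay":0,"az":0,"x":0,"y":11,"z":0,"hand":-0.2},{"ax":0,"ay":0,"az":0,"x":0,"y":10.6,"z":0,"hand":-0.2}]'
python3 -m inch '[{"ax":0,"ay":0,"az":0,"x":0,"y":0,"z":0,"hand":-0.2},{"ax":0,"ay":0,"az":0,"x":0,"y":0,"z":0,"hand":0.1},{"ax":0,"ay":0,"az":0,"x":0,"y":0,"z":0,"hand":0.1}]'; python3 t.py
python3 - <<'E'
from h import *
c=wrist("w6")
cv2.imwrite("pics/w6c.png",cv2.resize(c["img"][180:380,220:430,::-1],None,fx=2.8,fy=2.8))
E
```

```text
time: 19.8
eef_pos: [0.4681, -0.1535, 0.0691]
tcp_rot: [0.53, -0.468, 0.468, -0.53]
contact_force: [0.0, 0.2, 0.4]
opening: 0.601
time: 20.22
eef_pos: [0.4686, -0.1539, 0.0474]
tcp_rot: [-0.592, 0.387, -0.388, 0.592]
contact_force: [0.6, -0.4, -0.4]
opening: 0.603
time: 20.47
eef_pos: [0.4681, -0.1536, 0.0475]
tcp_rot: [0.592, -0.387, 0.386, -0.592]
contact_force: [-0.6, -0.1, 0.3]
opening: 0.453
t 20.47 T -0.0098 J6 0.0048 yaw -1.158 j6 0.635 [-0.6 -0.1  0.3]
```

View pics/w6c.png

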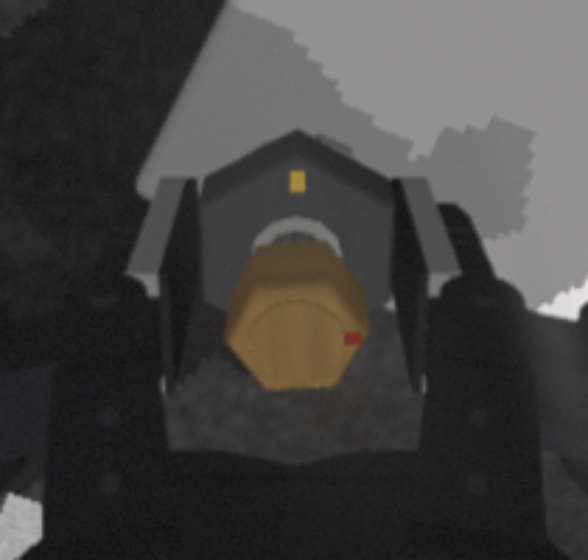

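The nut's flats are parallel and centred between the pads. Next: close and tighten, watching joint 6.

```bash
python3 -m inch '[{"ax":0,"ay":0,"az":0,"x":0,"y":0,"z":0,"hand":1},{"ax":0,"ay":0,"az":0,"x":0,"y":0,"z":0,"hand":1},{"ax":0,"ay":0,"az":0,"x":0,"y":0,"z":0,"hand":1},{"ax":0,"ay":0,"az":0,"x":0,"y":0,"z":0,"hand":1}]' 80|tail -1; python3 t.py
python3 -m inch '[{"ax":0,"ay":0.06,"az":0,"x":0,"y":0.04,"z":0,"hand":1},{"ax":0,"ay":0.06,"az":0,"x":0,"y":0.04,"z":0,"hand":1},{"ax":0,"ay":0.01,"az":0,"x":0,"y":0.01,"z":0,"hand":1},{"ax":0,"ay":0.01,"az":0,"x":0,"y":0.01,"z":0,"hand":1},{"ax":0,"ay":0.01,"az":0,"x":0,"y":0.01,"z":0,"hand":1}]' |tail -1; python3 t.py
python3 -m inch '[{"ax":0,"ay":0.06,"az":0,"x":0,"y":0.04,"z":0,"hand":1},{"ax":0,"ay":0.06,"az":0,"x":0,"y":0.04,"z":0,"hand":1},{"ax":0,"ay":0.01,"az":0,"x":0,"y":0.01,"z":0,"hand":1},{"ax":0,"ay":0.01,"az":0,"x":0,"y":0.01,"z":0,"hand":1},{"ax":0,"ay":0.01,"az":0,"x":0,"y":0.01,"z":0,"hand":1}]' |tail -1; python3 t.py
python3 -m inch '[{"ax":0,"ay":0.06,"az":0,"x":0,"y":0.04,"z":0,"hand":1},{"ax":0,"ay":0.06,"az":0,"x":0,"y":0.04,"z":0,"hand":1},{"ax":0,"ay":0.01,"az":0,"x":0,"y":0.01,"z":0,"hand":1},{"ax":0,"ay":0.01,"az":0,"x":0,"y":0.01,"z":0,"hand":1},{"ax":0,"ay":0.01,"az":0,"x":0,"y":0.01,"z":0,"hand":1}]' |tail -1; python3 t.py
python3 -m inch '[{"ax":0,"ay":0.06,"az":0,"x":0,"y":0.04,"z":0,"hand":1},{"ax":0,"ay":0.06,"az":0,"x":0,"y":0.04,"z":0,"hand":1},{"ax":0,"ay":0.01,"az":0,"x":0,"y":0.01,"z":0,"hand":1},{"ax":0,"ay":0.01,"az":0,"x":0,"y":0.01,"z":0,"hand":1},{"ax":0,"ay":0.01,"az":0,"x":0,"y":0.01,"z":0,"hand":1}]' |tail -1; python3 t.py
python3 -m inch '[{"ax":0,"ay":0.06,"az":0,"x":0,"y":0.04,"z":0,"hand":1},{"ax":0,"ay":0.06,"az":0,"x":0,"y":0.04,"z":0,"hand":1},{"ax":0,"ay":0.01,"az":0,"x":0,"y":0.01,"z":0,"hand":1},{"ax":0,"ay":0.01,"az":0,"x":0,"y":0.01,"z":0,"hand":1},{"ax":0,"ay":0.01,"az":0,"x":0,"y":0.01,"z":0,"hand":1}]' |tail -1; python3 t.py
python3 -m inch '[{"ax":0,"ay":0.06,"az":0,"x":0,"y":0.04,"z":0,"hand":1},{"ax":0,"ay":0.06,"az":0,"x":0,"y":0.04,"z":0,"hand":1},{"ax":0,"ay":0.01,"az":0,"x":0,"y":0.01,"z":0,"hand":1},{"ax":0,"ay":0.01,"az":0,"x":0,"y":0.01,"z":0,"hand":1},{"ax":0,"ay":0.01,"az":0,"x":0,"y":0.01,"z":0,"hand":1}]' |tail -1; python3 t.py
```

```text
opening: 0.396
t 20.85 T -0.0467 J6 -0.0542 yaw -1.157 j6 0.634 [-0.9 -0.8  3.2]
opening: 0.396
t 21.27 T 0.0406 J6 -0.0225 yaw -1.306 j6 0.783 [-1.3 -0.   5.2]
opening: 0.398
t 21.68 T 0.0296 J6 -0.0189 yaw -1.456 j6 0.933 [-3.1  0.1  5.4]
opening: 0.403
t 22.10 T 0.0373 J6 -0.0038 yaw -1.606 j6 1.083 [-2.5 -0.5  5.7]
opening: 0.4
t 22.52 T 0.1283 J6 0.0962 yaw -1.756 j6 1.233 [-2.4 -0.4  6. ]
opening: 0.394
t 22.93 T 0.2600 J6 0.1868 yaw -1.905 j6 1.382 [-2.3  0.3  6.3]
opening: 0.4
t 23.35 T 0.2953 J6 0.2171 yaw -2.055 j6 1.532 [-2.4  1.3  7.6]
```

The bite is at yaw about -1.6, which agrees with a starting clamp of about 75 N. I'll take the nut to yaw -2.65 (1.05 rad past bite).

```bash
python3 -m inch '[{"ax":0,"ay":0.06,"az":0,"x":0,"y":0.04,"z":0,"hand":1},{"ax":0,"ay":0.06,"az":0,"x":0,"y":0.04,"z":0,"hand":1},{"ax":0,"ay":0.06,"az":0,"x":0,"y":0.04,"z":0,"hand":1},{"ax":0,"ay":0.06,"az":0,"x":0,"y":0.04,"z":0,"hand":1},{"ax":0,"ay":0.03,"az":0,"x":0,"y":0.02,"z":0,"hand":1}]' |tail -1; python3 t.py
python3 -m inch '[{"ax":0,"ay":0.06,"az":0,"x":0,"y":0.04,"z":0,"hand":1},{"ax":0,"ay":0.06,"az":0,"x":0,"y":0.04,"z":0,"hand":1},{"ax":0,"ay":0.01,"az":0,"x":0,"y":0.01,"z":0,"hand":1},{"ax":0,"ay":0.01,"az":0,"x":0,"y":0.01,"z":0,"hand":1},{"ax":0,"ay":0.01,"az":0,"x":0,"y":0.01,"z":0,"hand":1}]' |tail -1; python3 t.py
python3 -m inch '[{"ax":0,"ay":0.06,"az":0,"x":0,"y":0.04,"z":0,"hand":1},{"ax":0,"ay":0.06,"az":0,"x":0,"y":0.04,"z":0,"hand":1},{"ax":0,"ay":0.04,"az":0,"x":0,"y":0.01,"z":0,"hand":1},{"ax":0,"ay":0.01,"az":0,"x":0,"y":0.01,"z":0,"hand":1},{"ax":0,"ay":0.01,"az":0,"x":0,"y":0.01,"z":0,"hand":1}]' |tail -1; python3 t.py
python3 -m inch '[{"ax":0,"ay":0,"az":0,"x":0,"y":0,"z":0,"hand":1},{"ax":0,"ay":0,"az":0,"x":0,"y":0,"z":0,"hand":1},{"ax":0,"ay":0,"az":0,"x":0,"y":0,"z":0,"hand":1},{"ax":0,"ay":0,"az":0,"x":0,"y":0,"z":0,"hand":1}]';python3 t.py
python3 - <<'E'
from h import *
c=wrist("w7")
cv2.imwrite("pics/w7c.png",cv2.resize(c["img"][180:380,220:430,::-1],None,fx=2.8,fy=2.8))
E
```

```text
opening: 0.397
t 23.77 T 0.3008 J6 0.4263 yaw -2.326 j6 1.804 [-2.   1.2  7.1]
opening: 0.4
t 24.18 T 0.5653 J6 0.4850 yaw -2.474 j6 1.952 [-3.2  1.2  7.4]
opening: 0.398
t 24.60 T 0.4269 J6 0.3429 yaw -2.655 j6 2.132 [-3.2  0.5  8.5]
time: 24.93
eef_pos: [0.4687, -0.1538, 0.0479]
tcp_rot: [0.171, -0.686, 0.686, -0.17]
contact_force: [-3.5, 1.3, 7.5]
opening: 0.393
t 24.93 T 0.3083 J6 0.2800 yaw -2.654 j6 2.132 [-3.5  1.3  7.5]
```

View pics/w7c.png

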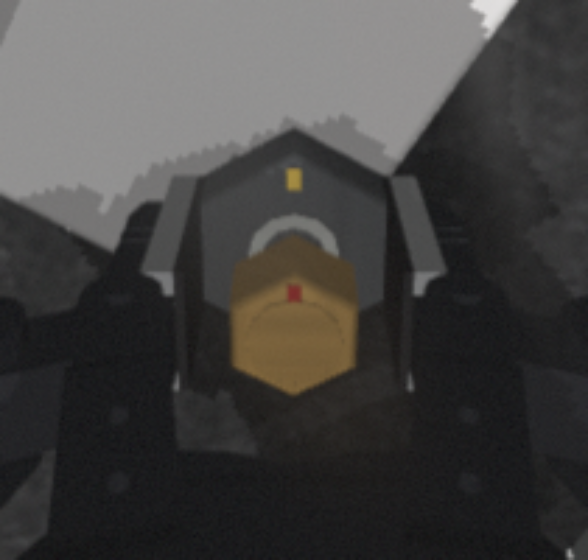

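The nut's yellow mark stayed at the same place between the jaws (column 294), so there was no slip. The head's flats are where I left them. I'll release, rise clear and check.

```bash
python3 -m inch '[{"ax":0,"ay":0,"az":0,"x":0,"y":0,"z":0,"hand":-0.2},{"ax":0,"ay":0,"az":0,"x":0,"y":0,"z":0,"hand":-0.2},{"ax":0,"ay":0,"az":0,"x":0,"y":0,"z":0,"hand":-0.2},{"ax":0,"ay":0,"az":0,"x":0,"y":-15,"z":0,"hand":-0.2},{"ax":0,"ay":0,"az":0,"x":0,"y":-25,"z":0,"hand":-0.2}]'
python3 -m inch '[{"ax":0,"ay":0,"az":0,"x":0,"y":-25,"z":0,"hand":-0.2},{"ax":0,"ay":0,"az":0,"x":0,"y":-25,"z":0,"hand":-0.2},{"ax":0,"ay":0,"az":0,"x":0,"y":-10,"z":0,"hand":-0.2},{"ax":0,"ay":0,"az":0,"x":0,"y":0,"z":0,"hand":-0.2},{"ax":0,"ay":0,"az":0,"x":0,"y":0,"z":0,"hand":-0.2}]'
python3 t.py; python3 - <<'E'
from h import *
c=read_camera("scene");a=c["img"][180:350,280:500,::-1]
d=wrist()["img"][:,:,::-1]
cv2.imwrite("pics/fin.png",np.hstack([cv2.resize(a,(388,300)),cv2.resize(d[100:340,180:490],(388,300))]))
E
```

```text
time: 25.4
eef_pos: [0.4661, -0.1524, 0.0842]
tcp_rot: [-0.171, 0.688, -0.685, 0.168]
contact_force: [0.0, 0.0, 0.3]
opening: 0.602
time: 25.82
eef_pos: [0.4683, -0.1537, 0.1466]
tcp_rot: [0.17, -0.686, 0.686, -0.17]
contact_force: [-0.1, 0.4, 0.1]
opening: 0.6
t 25.82 T -0.0133 J6 -0.0002 yaw -2.657 j6 2.134 [-0.1  0.4  0.1]
```

View pics/fin.png

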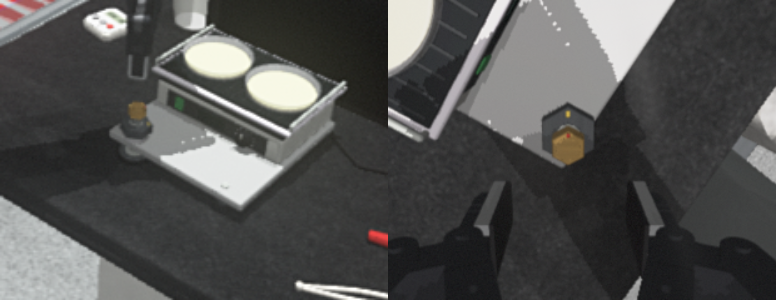

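The gripper is clear of everything, the dishes are where they were, and the nut and head marks are as left. Handing in.

```bash
python3 -c "
from plant import *;print(sign_off())"
```

```text
the job is handed in; nothing more can be done
None
```

The job is handed in at about 26 s of the 72 s allowed; `sign_off` gave no verdict.

- **Lock nut slackened:** I turned it about 1.44 rad anticlockwise, and the torque fell back to about zero.
- **Foot screwed down:** The pad touched at yaw about -0.85, found from the joint 6 effort against a free baseline I measured again. I stopped 0.8 rad past the touch, which should be about 11 N.
- **Nut tightened again:** I stopped 1.05 rad past first bite, which should be about 79 N. Its mark stayed put between the jaws, so it did not slip.

**Last checks:** After release the forces read near zero, the gripper stood clear, and the nut and the brass head were as I left them. The dishes looked unmoved in the last picture.

**What disagreed:**
- The wrist torque was too noisy (about ±0.04 N m) to judge the pad load, so both loads rest on turned angle and joint 6 effort.
- One effort reading while tightening, 0.485 N m at yaw -2.47, was off the trend. The next one, 0.34 N m, was back on it, so I took the first as left over from brisk turning.

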